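# Bar the caddy, release its two catches and hold the gate wide

### The job

Lay the steel retaining bar across the two forks of the wooden condiment caddy, so that it lies down in both forks, centred, with its orange grip up, and let go of it. Then squeeze the red safety catch fully against the black jaw beside it (it stays there), and only after that squeeze the blue catch on the gate against its own black jaw, keep it squeezed, and swing the gate toward you past its click stop to wide open (at least 70 degrees, where its spring pulls it back). Finish there, still squeezing the blue catch and holding the gate wide for loading; do not let go, leave the bar in its forks, and do not upset the jar and shaker in the caddy or the glass and tin beside it.

Things in the scene. Friction and masses are not known exactly. Their poses are not given: they have to be found in the camera images.
- caddy: open-topped wooden caddy, 170 (x) x 180 (y) mm, walls 58 mm high, fixed to the worktop; origin at the centre of its underside; x points from its open front, closed by the gate, to its back wall; y to its left (hinge side); z up. Turned up to 0.3 rad from the world's axes. The robot stands on the -x side.
- bar_seat (a point): middle between the two steel forks on the caddy's side walls, at the height of their slot floors (66 mm above the worktop); axes as the caddy's. Forks 85 mm to its left and right (+-y), 12 mm thick; each slot is 18 mm wide in x at the floor, flaring to about 36 mm at its top, 26 mm higher. The bar lies in them along y.
- bar: loose retaining bar, about 160 g: steel, 14 x 14 mm, 210 mm long along its y, with an orange grip block at its middle, 18 (x) x 50 (y) x 50 mm high; origin at the middle of its underside, z up. Starts on the worktop right of the caddy, grip up. Either end may lie left.
- bar_grip (a point): on the bar, in its orange grip block, 27 mm above the bar's underside; axes as the bar's (grip across x, 18 mm)
- safety_catch (a joint): travel of the red catch, m: 0 = closed, 0.012 = fully squeezed. It slides along the caddy's -y toward the black jaw, against about 4 N of friction, has no spring and stays where it is put. From about 0.006 on it no longer blocks the gate.
- safety_grip (a point): where to squeeze the red catch, front right: middle between the outer faces of the fixed black jaw and the fully squeezed red paddle; axes as the caddy's. Squeeze along y: the black jaw's outer face is 18 mm to -y, the red paddle's 30 mm to +y when closed, 18 mm squeezed. Both 24 mm wide in x, 68 to 118 mm above the worktop; this point at 98 mm
- gate (a joint): gate angle, rad: 0 closed, 1.5 stop. Opens toward the caddy's -x, clockwise from above, about the hinge. A weak spring (0.1 to 0.18 N m) always pulls it shut; a sprung click stop (detent) resists from about 0.5 to 0.75 rad (about 0.5 N m); let go beyond it, the gate falls back to about 1.0 rad. Wide open is over 1.22 rad.
- gate_hinge (a point): on the gate's upright hinge line at the caddy's front left, 95 mm above the worktop; axes as the caddy's
- gate_grip (a point): where to squeeze the gate's blue catch, 120 mm from the hinge line: middle between the outer faces of black jaw and fully squeezed blue paddle; turns with the gate (axes as the caddy's when closed). Squeeze along x: the jaw's outer face is 15 mm to +x (behind), the paddle's 25 mm to -x when free, 15 squeezed. Both 24 mm wide in y, 70 to 120 mm above the worktop; this point at 98 mm
- grip_catch (a joint): travel of the blue catch toward its jaw, m: 0 = free, 0.010 = fully squeezed. Sprung (about 2.4 N at first, 8.4 N fully squeezed), it comes back when let go. It must be squeezed over about 0.008 to free the gate and be kept squeezed.
- spice_jar_mid (a point): centre of a glass spice jar with a green cap, 46 mm round, 106 mm high, standing in the caddy behind the bar's place, left; bystander
- spice_jar: the same jar; origin at the centre of its underside
- shaker_mid (a point): centre of a small glass shaker with a grey top, 44 mm round, 90 mm high, standing in the caddy behind the bar's place, right; bystander
- shaker: the same shaker; origin at the centre of its underside
- glass_mid (a point): centre of a drinking glass, 76 mm round, 86 mm high, on the worktop to the right; bystander
- glass: the same glass; origin at the centre of its underside
- tin_mid (a point): centre of a food tin, 75 mm round, 58 mm high, on the worktop to the left of the caddy; bystander
- tin: the same tin; origin at the centre of its underside
Things that resemble listed ones, but are neither listed nor needed, are in the scene too. Leave any purple look-alike of the shaker alone.

How it is judged (in metres and radians):
On the way, in this order (a step that is already met when the one before it is completed fails the run):
1. the bar lies in both forks, let go (x of bar_grip in the frame of bar_seat between -0.008 and 0.008 m and y of bar_grip in the frame of bar_seat between -0.012 and 0.012 m and z of bar_grip in the frame of bar_seat between 0.022 and 0.032 m and angle between bar_grip's own z axis and vertical below 0.12 rad and contact force between bar and left_fork above 0.1 N and contact force between bar and right_fork above 0.1 N and contact force between the fingers and bar below 0.05 N), for 0.2 s.
2. the red safety catch is squeezed fully against its jaw (value of joint safety_catch above 0.0095 m and contact force between the fingers and safety_jaw above 1 N), for 0.1 s.
3. the blue catch is squeezed with the gate still closed (value of joint grip_catch above 0.007 m and contact force between the fingers and gate_jaw above 1 N and value of joint gate below 0.3 rad), for 0.1 s.
4. the gate is swung past its click stop with the blue catch squeezed (value of joint grip_catch above 0.007 m and contact force between the fingers and gate_jaw above 1 N and value of joint gate above 1.08 rad), for 0.1 s.
At the end, for the whole second after the job is handed in: Gate still, over 1.22 rad, held by fingers squeezing the blue catch (over 7 mm, over 1 N on its jaw); red catch still squeezed (over 8.5 mm); bar untouched in both forks, grip up, within 8 mm across, 12 mm along; jar, shaker, glass, tin upright within 30 mm of start (all of step 1 and value of joint grip_catch above 0.007 m and contact force between the fingers and gate_jaw above 1 N and value of joint gate above 1.22 rad and velocity of joint gate between -0.1 and 0.1 rad/s and value of joint safety_catch above 0.0085 m and angle between each of spice_jar, shaker, glass, tin's own z axis and vertical below 0.2 rad and distance of each of spice_jar, shaker, glass, tin from where it was at the start of the episode below 0.03 m); the arm keeps its last pose, push and grip.
It fails at once if the blue catch is squeezed before the red safety catch (value of joint grip_catch above 0.005 m and value of joint safety_catch below 0.0085 m).
It fails at once if a bystander is knocked over or shoved (angle between any of spice_jar, shaker, glass, tin's own z axis and vertical above 0.5 rad or distance of any of spice_jar, shaker, glass, tin from where it was at the start of the episode above 0.035 m).
It also fails if it takes over 61 s, if anything falls off the work surface, if the arm or the gripper's body presses on something with over 40 N, if the wrist force passes 120 N, or if a joint passes its speed limit or range.

### The arm

A 6-joint arm with a two-finger parallel gripper is mounted at the origin on a cart in front of the work surface, level with it; the furniture and walls round the work are solid. World frame = base frame: x ahead of the robot, y to its left, z up, the work surface at z = 0. Lengths are in m, angles in degrees, forces in N, time in s.
With the tool pointing down it reaches from about 0.375 to 0.9 m from the base axis. Payload 3.1 kg.
Tool frame: the origin (TCP) lies on the centre line of the jaws, within the pads' length; the fingertips stand 14 mm ahead of it and the grasp point (between the pads) lies 5 mm behind it (bot.tips_ahead is the distance from the TCP to the fingertips, in m); z points along the fingers, y is the line along which they close (so a half turn about z gives the same grasp; the last joint's range is limited). The gripper opens to 87 mm and grips with 3 to 60 N. Pads are 19 mm wide; open, the fingers measure 117 mm over their backs; the gripper's body (75 mm by 190 mm) begins 51 mm behind the grasp point.
Start: joints at [-82.592, 30.224, 82.088, -0, 67.689, -10.227], TCP at [0.189, -0.596, 0.237] pointing down, gripper open.
Joint ranges: [-176.69, 176.69], [-43.24, 126.21], [12.49, 139.97], [-82, 262], [0, 151.66], [-163.58, 163.58]. Speed limits (degrees/s): [159.86, 159.86, 180, 180, 180, 180].

### API

Orientations are given as a 3x3 rotation matrix whose columns are the frame's x, y, z axes.
In Python, from rig import bot gives the robot as it stands.
- The arm moves only by the tool play_rows, never from a script. Its argument "moves" is a list that holds one entry, the list of rows, each a list of 6 numbers: the shift along the tool's x, y, z in mm, then the turn, a rotation vector about the tool's x, y, z in rad. A call has 1 to 5 rows; each row shifts and turns the commanded pose from where the row before left it, along the tool's axes as they then stand; what a row does not reach is not made up. A row lasts 1/10 s, in which the tool goes at most 50 mm and 8.59 degrees, less where a joint would pass 70% of its speed; a pose out of reach is approached as far as the arm can. A call with a gripper value outside its range is refused whole. "fingers" is the opening, from -1 (shut) to 1 (fully open), set as the call begins (left out, the last holds). The fingers move at their own pace and stop on an object; the grip force is fixed at half the most. Time passes only in rows, so rows that do not move let the fingers close. It gives the time, the measured TCP pose, the force, the opening and the grip force at its end, in the units of the state.
- bot.read_state(): the state, without advancing time (a new reading comes with each control period).
- bot.capture(name): name is "side" or "top"; returns a dict with "image" (400x640x3 uint8, blue, green, red), "fx", "fy", "cx", "cy" (pixels), "distortion" ([k1, k2, p1, p2, k3] as OpenCV has them; the pictures are not rectified), "R" (3x3) and "t" (3): a world point X has camera coordinates R X + t. Camera axes: x right, y down, z forward; pixel columns grow to the right and rows downward; lengths in m; the calibration is good to about 2 mm. A picture is of the moment at which its call begins. There is no depth.
- bot.hand_in(): hands the job in; it is judged then, once.
Trained networks look in a picture, given as the dict that the camera call returned (one of the last four; its "shot" number tells which), for a name from the list of things; names that differ only in an ending like _2 or _b are one class to them, and where a whole thing is asked for, a point or a joint stands for the part that bears it (a point fixed in the world has none). Each returns a list of dicts, best first, with "confidence" (0 to 1); they miss things now and then, are a little off and sometimes report something else, mostly with a low value. They report only what shows in the picture. A call takes as long as a camera call. They do not tell look-alikes from the thing itself.
- bot.search_frame(picture, query): "centre" ([column, row] in pixels, amid what is visible of it).
- bot.silhouettes(picture, query): "pixels" (400x640 bool, what is visible of it) and "centre" ([column, row] in pixels, amid what is visible of it).
- bot.pinpoint(picture, query): "centre" ([column, row] in pixels: a listed point, or the origin of a listed thing).
The state is a dict: "time_s": time; "joint_positions": joint angles; "qvel": joint speeds; "tau": joint torques, N m; "position": TCP position; "tcp_rot": TCP orientation; "force": force on the tool from outside, world axes, zero at the start; "moment": the same for the moment, N m; "opening": opening from 0.0 (shut) to 1.0 (fully open); "grasp_force": force on a finger pad.
Only numpy, scipy, OpenCV 4.12 (cv2) and the standard library are available. Lean on these libraries where they do the work, as an engineer would, in place of code of your own. Each camera call takes 0.05 s, during which the arm holds its last target. There are 200 camera calls.

## Working session

There is one attempt and no reset: what is moved stays moved. The work goes in short steps, Python scripts to look and compute and a tool call to move; the robot and the scene stay as the last step left them, time stands still between calls to the robot, and variables do not carry over. Pictures are saved under pics/ and viewed, at most 10 in all, crops included, and the job is handed in when it is done.

Besides the shell and the picture viewer there is one more tool, called after ">>>" as name(argument=value, ...), one argument or row to a line, values as JSON. play_rows: Moves the arm, as the interface text tells. Its arguments: {"type":"object","properties":{"moves":{"type":"array","items":{"type":"array","items":{"type":"array","items":{"type":"number"}}}},"fingers":{"type":"number"}},"required":["moves"]}

```bash
ls; mkdir -p pics; cat > h.py <<'E'
import numpy as np, cv2
from rig import bot
def K(p): return np.array([[p["fx"],0,p["cx"]],[0,p["fy"],p["cy"]],[0,0,1.]])
def ray(p,uv):
    n=cv2.undistortPoints(np.array([[uv]],float),K(p),np.array(p["distortion"],float))[0,0]
    R=np.array(p["R"]);t=np.array(p["t"]); return -R.T@t, R.T@np.array([n[0],n[1],1])
def atz(p,uv,z):
    c,d=ray(p,uv); return c+d*(z-c[2])/d[2]
def tri(p,a,q,b):
    c1,d1=ray(p,a);c2,d2=ray(q,b)
    s=np.linalg.lstsq(np.c_[d1,-d2],c2-c1,rcond=None)[0]
    A=c1+s[0]*d1;B=c2+s[1]*d2; return (A+B)/2,np.linalg.norm(A-B)
def proj(p,X):
    R=np.array(p["R"]);return cv2.projectPoints(np.atleast_2d(X).astype(float),cv2.Rodrigues(R)[0],np.array(p["t"],float),K(p),np.array(p["distortion"],float))[0][:,0]
E
python3 - <<'E'
from h import *
s=bot.capture("side");t=bot.capture("top")
cv2.imwrite("pics/s0.png",s["image"]);cv2.imwrite("pics/t0.png",t["image"])
np.set_printoptions(precision=3,suppress=True)
for q in "bar_seat bar_grip bar safety_grip gate_hinge gate_grip spice_jar_mid shaker_mid glass_mid tin_mid caddy".split():
    a=bot.pinpoint(s,q);b=bot.pinpoint(t,q)
    print(q,[(np.round(x["centre"]),round(x["confidence"],2)) for x in a[:3]],[(np.round(x["centre"]),round(x["confidence"],2)) for x in b[:3]],end=' ')
    if a and b: print(*tri(s,a[0]["centre"],t,b[0]["centre"]))
    else: print()
E
```

```text
pics
bar_seat [(array([317., 189.]), 0.92)] [] 
bar_grip [] [] 
bar [] [(array([433., 246.]), 0.74), (array([312., 170.]), 0.74)] 
safety_grip [(array([369., 190.]), 0.89)] [(array([382., 195.]), 0.68), (array([310., 175.]), 0.58)] [ 0.604 -0.104  0.096] 0.010157345918251109
gate_hinge [(array([299., 211.]), 0.89)] [(array([307., 215.]), 0.73)] [0.552 0.113 0.114] 0.003287556753708077
gate_grip [(array([332., 201.]), 0.66), (array([402., 168.]), 0.43)] [(array([347., 207.]), 0.78), (array([332., 184.]), 0.19)] [0.573 0.006 0.105] 0.012087616830399711
spice_jar_mid [(array([294., 183.]), 0.8)] [(array([312., 170.]), 0.64)] [0.688 0.105 0.074] 0.011453508710504275
shaker_mid [(array([261., 238.]), 0.69), (array([324., 177.]), 0.53)] [(array([264., 225.]), 0.69), (array([345., 158.]), 0.65)] [0.53  0.24  0.041] 0.007219548661617819
glass_mid [(array([401., 170.]), 0.86)] [(array([433., 168.]), 0.64), (array([429., 172.]), 0.3)] [ 0.688 -0.253  0.063] 0.01279004688855355
tin_mid [(array([192., 242.]), 0.6)] [(array([201., 218.]), 0.85)] [0.56  0.439 0.025] 0.005693660917258544
caddy [(array([316., 200.]), 0.73), (array([401., 169.]), 0.25)] [(array([331., 186.]), 0.77), (array([199., 220.]), 0.22), (array([329., 182.]), 0.15)] [0.645 0.045 0.028] 0.0021305725066112996
```

```bash
python3 - <<'E'
import cv2
a=cv2.imread("pics/t0.png");b=cv2.imread("pics/s0.png")
cv2.imwrite("pics/t0c.png",cv2.resize(a[130:290,240:490],None,fx=3.2,fy=3.2,interpolation=cv2.INTER_CUBIC))
cv2.imwrite("pics/s0c.png",cv2.resize(b[140:300,230:480],None,fx=3.2,fy=3.2,interpolation=cv2.INTER_CUBIC))
E
```

```text
(no output)
```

View pics/t0c.png

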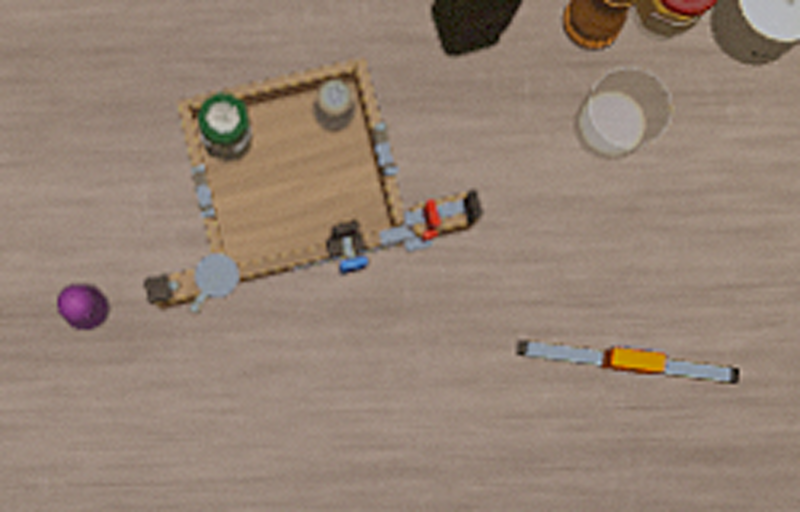

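View pics/s0c.png

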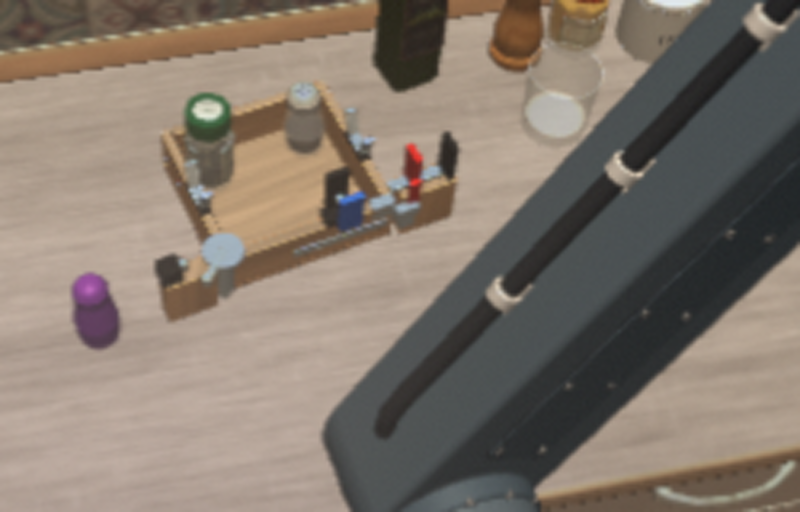

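```bash
python3 - <<'E'
from h import *
np.set_printoptions(precision=4,suppress=True)
t=bot.capture("top");s=bot.capture("side")
P=lambda u,v:(240+(u)/3.2,130+(v)/3.2)
f=lambda n,u,v,z:print(n,atz(t,P(u,v),z)[:2])
print("campos",ray(t,(320,200))[0],ray(s,(320,200))[0])
f("BL",183,103,.058);f("BR",364,64,.058)
for z in(.066,.092):
  f("forkL",203,187,z);f("forkR",384,149,z)
f("barA",520,347,.014);f("barB",738,375,.014);f("grip",637,361,.05)
f("blackS",474,200,.118);f("red",432,213,.118);f("hinge",217,274,.12);f("blkG",346,232,.12);f("blue",353,264,.12)
hsv=cv2.cvtColor(t["image"],cv2.COLOR_BGR2HSV)
for n,lo,hi in(("or",(12,150,120),(28,255,255)),("red",(0,170,120),(6,255,255)),("blue",(100,170,100),(125,255,255))):
  m=cv2.inRange(hsv,lo,hi); k,l,st,c=cv2.connectedComponentsWithStats(m)
  for i in range(1,k):
    if st[i,4]>6 and 240<c[i][0]<490 and 130<c[i][1]<290: print(n,st[i],c[i])
for q in("gate_grip","safety_grip","bar_grip","bar_seat","bar"):
  for cam in(t,s):
    for r in bot.pinpoint(cam,q)[:2]: print(q,np.round(r["centre"],1),round(r["confidence"],2))
E
```

```text
campos [0.418  0.0607 1.3134] [-0.2128  0.2234  1.1834]
BL [0.7154 0.142 ]
BR [ 0.7486 -0.0273]
forkL [0.6343 0.1242]
forkR [ 0.6658 -0.0424]
forkL [0.6298 0.1229]
forkR [ 0.6606 -0.0403]
barA [ 0.4843 -0.1679]
barB [ 0.4527 -0.3726]
grip [ 0.467  -0.2681]
blackS [ 0.6082 -0.1153]
red [ 0.5976 -0.0781]
hinge [0.5482 0.1105]
blkG [ 0.5823 -0.0024]
blue [ 0.5542 -0.0076]
or [416 132  17  13  36] [422.0278 140.25  ]
or [431 239  17   7 100] [438.92 241.97]
red [373 193   5   8  21] [374.7619 196.4762]
red [372 202   5   3  10] [373.9 202.9]
gate_grip [345.6 203.4] 0.96
gate_grip [309.4 170.8] 0.47
gate_grip [333.5 203.9] 0.8
safety_grip [386.4 194.8] 0.88
safety_grip [368.6 187.7] 0.79
bar_grip [437.  244.3] 0.82
bar_grip [191.7 246.2] 0.34
bar_seat [326.8 183. ] 0.59
bar_seat [318.9 191.5] 0.98
bar [434.5 244.7] 0.78
bar [192.5 244.9] 0.63
```

```bash
cat >> h.py <<'E'
from scipy.spatial.transform import Rotation as Ro
def Rdown(yaw): # tool y axis along (cos yaw, sin yaw), z down
    y=np.array([np.cos(yaw),np.sin(yaw),0]);z=np.array([0,0,-1.]);return np.c_[np.cross(y,z),y,z]
def plan(wps,p=None,R=None):
    """wps: list of (pos,R,n) ; prints rows from the measured pose"""
    st=bot.read_state();p=np.array(st["position"]) if p is None else p;R=np.array(st["tcp_rot"]) if R is None else R
    print("at",st["time_s"],np.round(st["position"],4),"open",round(st["opening"],3))
    for q,Q,n in wps:
        q=np.array(q,float);w=Ro.from_matrix(R.T@Q).as_rotvec()
        d=(q-p)/n
        for i in range(n):
            print(np.round(1000*R.T@d,1).tolist()+np.round(w/n,3).tolist());R=R@Ro.from_rotvec(w/n).as_matrix()
        p=q;R=Q;print('--')
E
python3 - <<'E'
from h import *
st=bot.read_state();print(np.round(st["tcp_rot"],3),st["force"])
for y in(-.153,np.pi-.153):
  print(np.linalg.norm(Ro.from_matrix(np.array(st["tcp_rot"]).T@Rdown(y)).as_rotvec()))
R=Rdown(-.153) if np.array(st["tcp_rot"])[0,1]>0 else Rdown(np.pi-.153)
plan([((.4685,-.27,.14),R,9)])
E
```

```text
[[ 0.953  0.303 -0.   ]
 [ 0.303 -0.953 -0.   ]
 [-0.     0.    -1.   ]] [-0.30945417  0.15096314  0.24322224]
1.1099959557332535
2.03159669826688
at 1.8 [ 0.1894 -0.5956  0.2366] open 1.003
[40.5, -25.1, 10.7, 0.0, 0.0, -0.123]
[43.3, -19.9, 10.7, 0.0, 0.0, -0.123]
[45.4, -14.4, 10.7, 0.0, 0.0, -0.123]
[46.8, -8.7, 10.7, 0.0, 0.0, -0.123]
[47.6, -2.9, 10.7, 0.0, 0.0, -0.123]
[47.6, 3.0, 10.7, 0.0, 0.0, -0.123]
[46.8, 8.8, 10.7, 0.0, 0.0, -0.123]
[45.4, 14.5, 10.7, 0.0, 0.0, -0.123]
[43.3, 20.0, 10.7, 0.0, 0.0, -0.123]
--
```

>>> play_rows(
  moves=[
    [[40, -25, 10, 0, 0, -0.123], [43, -20, 10, 0, 0, -0.123], [45, -14, 10, 0, 0, -0.123], [47, -9, 10, 0, 0, -0.123], [48, -3, 10, 0, 0, -0.123]],
  ],
  fingers=0.2,
)

```text
time_s: 2.3
position: [0.3448, -0.4137, 0.1864]
tcp_rot: [[0.6, 0.8, 0.001], [0.8, -0.6, -0.001], [-0.0, 0.001, -1.0]]
force: [1.1, -0.9, 0.3]
opening: 0.651
grasp_force: 0.0
```

>>> play_rows(
  moves=[
    [[48, 3, 10, 0, 0, -0.123], [47, 9, 10, 0, 0, -0.123], [45, 14, 10, 0, 0, -0.123], [43, 20, 10, 0, 0, -0.123], [0, 0, 0, 0, 0, 0]],
  ],
)

```text
time_s: 2.8
position: [0.4702, -0.2654, 0.1454]
tcp_rot: [[0.147, 0.989, -0.001], [0.989, -0.147, 0.003], [0.003, -0.002, -1.0]]
force: [-0.4, 0.6, -0.2]
opening: 0.603
grasp_force: 0.0
```

```bash
python3 - <<'E'
from h import *
np.set_printoptions(precision=4,suppress=True)
s=bot.capture("side");t=bot.capture("top")
cv2.imwrite("pics/s1.png",s["image"]);cv2.imwrite("pics/t1.png",t["image"])
for q in "bar_grip bar bar_seat safety_grip gate_grip gate_hinge".split():
    a=bot.pinpoint(s,q);b=bot.pinpoint(t,q)
    print(q,[(np.round(x["centre"],1),round(x["confidence"],2)) for x in a[:2]],[(np.round(x["centre"],1),round(x["confidence"],2)) for x in b[:2]],end=' ')
    if a and b: print(*tri(s,a[0]["centre"],t,b[0]["centre"]))
    else: print()
b=s["image"]
for n,im in(("s",b[160:330,250:500]),): cv2.imwrite("pics/s1c.png",cv2.resize(im,None,fx=3.2,fy=3.2,interpolation=cv2.INTER_CUBIC))
plan([((.4685,-.27,.032),Rdown(-.153),3)])
E
```

```text
bar_grip [(array([430.4, 226.9]), 0.95)] [(array([441. , 242.3]), 0.83)] [ 0.4692 -0.2748  0.0396] 0.0037589373123812905
bar [(array([427.8, 232.2]), 0.57)] [(array([435.1, 244.2]), 0.83), (array([340.9, 165.1]), 0.52)] [ 0.4639 -0.265   0.0209] 0.002864616759930426
bar_seat [(array([319. , 191.5]), 0.55), (array([293.2, 188.3]), 0.27)] [(array([331.9, 184.7]), 0.66)] [0.6415 0.0395 0.0747] 0.0027499953749190046
safety_grip [] [(array([380.4, 196.3]), 0.82)] 
gate_grip [] [(array([344.6, 205. ]), 0.77), (array([309.1, 174.9]), 0.19)] 
gate_hinge [(array([299. , 213.4]), 0.64)] [(array([306.8, 212.7]), 0.94), (array([428.7, 169.8]), 0.57)] [0.56   0.1148 0.0896] 0.0006436304645032491
at 3.5 [ 0.4679 -0.2709  0.1466] open 0.599
[0.3, 0.1, 38.2, 0.0, 0.0, -0.001]
[0.3, 0.1, 38.2, 0.0, 0.0, -0.001]
[0.3, 0.1, 38.2, 0.0, 0.0, -0.001]
--
```

View pics/s1c.png

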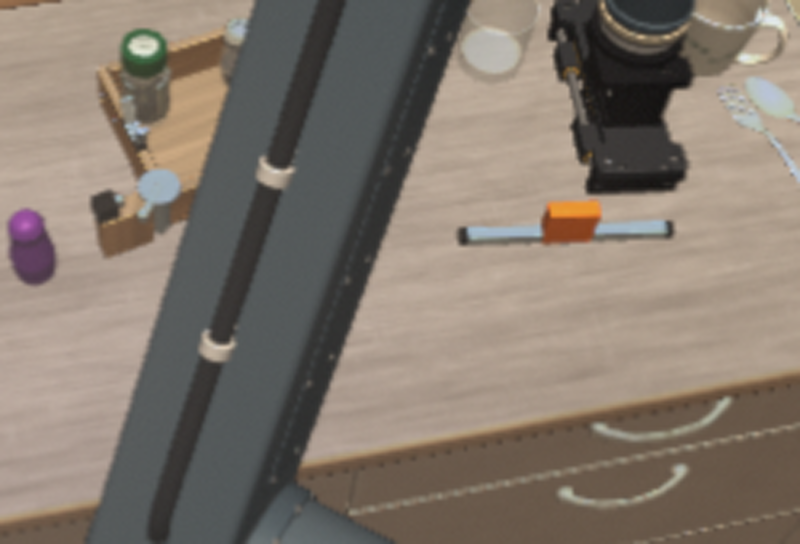

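>>> play_rows(
  moves=[
    [[0, 0, 40, 0, 0, 0], [0, 0, 40, 0, 0, 0], [0, 0, 34, 0, 0, 0], [0, 0, 0, 0, 0, 0], [0, 0, 0, 0, 0, 0]],
  ],
)

```text
time_s: 4.0
position: [0.468, -0.2705, 0.0325]
tcp_rot: [[0.155, 0.988, -0.001], [0.988, -0.155, 0.001], [0.001, -0.001, -1.0]]
force: [1.0, -0.3, 0.8]
opening: 0.6
grasp_force: 0.0
```

>>> play_rows(
  moves=[
    [[0, 0, 0, 0, 0, 0], [0, 0, 0, 0, 0, 0], [0, 0, 0, 0, 0, 0], [0, 0, 0, 0, 0, 0], [0, 0, 0, 0, 0, 0]],
  ],
  fingers=-1,
)

```text
time_s: 4.5
position: [0.4687, -0.271, 0.0333]
tcp_rot: [[0.156, 0.988, 0.002], [0.988, -0.156, -0.001], [-0.001, 0.002, -1.0]]
force: [1.5, 0.2, 1.1]
opening: 0.229
grasp_force: 0.9
```

>>> play_rows(
  moves=[
    [[0, 0, 0, 0, 0, 0], [0, 0, -40, 0, 0, 0], [0, 0, -45, 0, 0, 0], [0, 0, -45, 0, 0, 0], [0, 0, -20, 0, 0, 0]],
  ],
)

```text
time_s: 5.0
position: [0.4691, -0.2715, 0.186]
tcp_rot: [[0.155, 0.988, 0.004], [0.988, -0.155, -0.003], [-0.003, 0.004, -1.0]]
force: [0.0, 0.1, -1.3]
opening: 0.204
grasp_force: 30.0
```

```bash
python3 - <<'E'
from h import *
np.set_printoptions(precision=4,suppress=True)
plan([((.60,0.03,.19),Rdown(.19),7)])
E
```

```text
at 5.0 [ 0.4691 -0.2715  0.186 ] open 0.204
[45.4, 11.8, -0.7, 0.001, 0.001, -0.049]
[44.8, 14.0, -0.6, 0.001, 0.001, -0.049]
[44.1, 16.2, -0.6, 0.001, 0.001, -0.049]
[43.2, 18.4, -0.6, 0.001, 0.001, -0.049]
[42.2, 20.5, -0.6, 0.001, 0.001, -0.049]
[41.2, 22.5, -0.6, 0.001, 0.001, -0.049]
[40.0, 24.5, -0.6, 0.001, 0.001, -0.049]
--
```

>>> play_rows(
  moves=[
    [[45, 12, 0, 0, 0, -0.049], [45, 14, 0, 0, 0, -0.049], [44, 16, 0, 0, 0, -0.049], [43, 18, 0, 0, 0, -0.049], [42, 20, 0, 0, 0, -0.049]],
  ],
)

```text
time_s: 5.5
position: [0.5605, -0.0542, 0.182]
tcp_rot: [[-0.091, 0.996, -0.002], [0.996, 0.091, 0.0], [0.001, -0.002, -1.0]]
force: [0.5, 0.5, -1.5]
opening: 0.204
grasp_force: 30.0
```

>>> play_rows(
  moves=[
    [[41, 22, 0, 0, 0, -0.049], [40, 25, 0, 0, 0, -0.049], [0, 0, 0, 0, 0, 0], [0, 0, 0, 0, 0, 0]],
  ],
)

```text
time_s: 5.9
position: [0.5976, 0.031, 0.1816]
tcp_rot: [[-0.189, 0.982, -0.002], [0.982, 0.189, -0.0], [0.0, -0.002, -1.0]]
force: [-0.1, 0.6, -1.9]
opening: 0.206
grasp_force: 30.0
```

```bash
python3 - <<'E'
from h import *
np.set_printoptions(precision=4,suppress=True)
s=bot.capture("side");t=bot.capture("top")
for q in "bar_grip bar bar_seat".split():
    for c in(s,t): print(q,[(np.round(x["centre"],1),round(x["confidence"],2)) for x in bot.pinpoint(c,q)[:2]])
st=bot.read_state();print(np.round(st["position"],4),np.round(st["tcp_rot"],3))
cr=lambda im,x,y:cv2.resize(im[y:y+90,x:x+180],None,fx=4.4,fy=4.4,interpolation=cv2.INTER_CUBIC)[:290]
a=cr(t["image"],255,145);b=cv2.resize(s["image"][140:240,260:440],None,fx=4.4,fy=4.4,interpolation=cv2.INTER_CUBIC)[:300]
cv2.imwrite("pics/c2.png",np.vstack([a,b]))
E
```

```text
bar_grip [(array([324.5, 178.7]), 0.42)]
bar_grip []
bar [(array([367.1, 190.4]), 0.62), (array([322.5, 185.3]), 0.44)]
bar [(array([425.3, 169.8]), 0.52)]
bar_seat [(array([319.7, 188.4]), 0.78)]
bar_seat [(array([331.2, 183.7]), 0.7)]
[0.5982 0.0286 0.1826] [[-0.184  0.983 -0.   ]
 [ 0.983  0.184 -0.   ]
 [ 0.    -0.    -1.   ]]
```

View pics/c2.png

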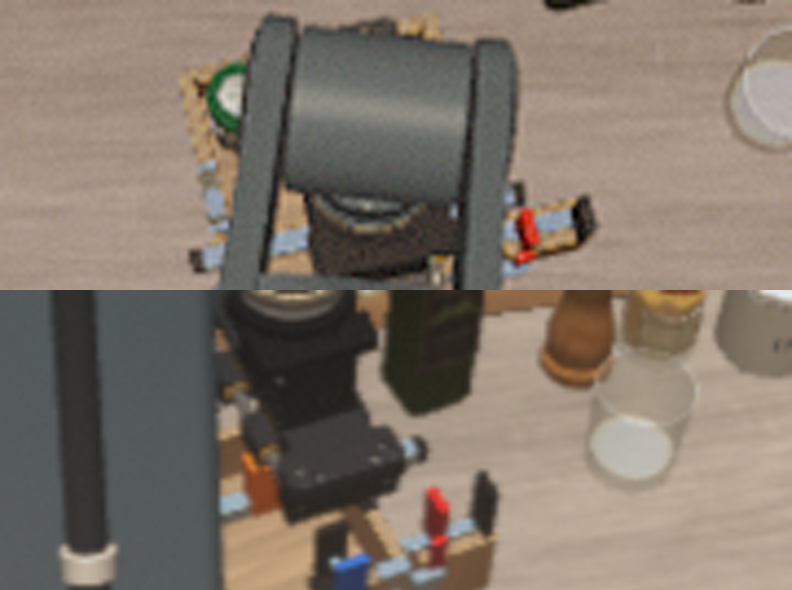

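```bash
python3 - <<'E'
from h import *
np.set_printoptions(precision=4,suppress=True)
s=bot.capture("side");t=bot.capture("top")
for z in(.157,.164): print(atz(t,(299.8,204.1),z),atz(t,(372.5,188.6),z))
for a in bot.pinpoint(s,"bar_seat")[:1]+[{"centre":(319.,191.5)}]:
  print(atz(s,a["centre"],.066))
  for b in bot.pinpoint(t,"bar_seat")[:1]+[{"centre":(331.5,184.2)}]: print(a["centre"],b["centre"],atz(t,b["centre"],.066),tri(s,a["centre"],t,b["centre"]))
for X in([.6482,.0413,.066],[.645,.0413,.066]): print(proj(t,X),proj(s,X))
E
```

```text
[0.5759 0.1301 0.157 ] [ 0.6137 -0.0676  0.157 ]
[0.5749 0.1296 0.164 ] [ 0.6125 -0.0669  0.164 ]
[0.645  0.0347 0.066 ]
[319.8, 192.1] [332.7, 184.7] [0.6434 0.0383 0.066 ] (array([0.6422, 0.0369, 0.0701]), np.float64(0.0030884520621643906))
[319.8, 192.1] (331.5, 184.2) [0.645  0.0418 0.066 ] (array([0.6435, 0.0386, 0.0692]), np.float64(0.006834245724808949))
[0.6478 0.0367 0.066 ]
(319.0, 191.5) [332.7, 184.7] [0.6434 0.0383 0.066 ] (array([0.6419, 0.0382, 0.0738]), np.float64(0.00048297042731550697))
(319.0, 191.5) (331.5, 184.2) [0.645  0.0418 0.066 ] (array([0.6432, 0.0399, 0.0728]), np.float64(0.004215656892127913))
[[331.6465 183.1083]] [[317.5421 191.6303]]
[[331.6738 184.1828]] [[317.7433 192.4189]]
```

>>> play_rows(
  moves=[
    [[1, 24, 0, 0, 0, 0], [1, 24, 0, 0, 0, 0], [0, 0, 25, 0, 0, 0], [0, 0, 25, 0, 0, 0], [0, 0, 0, 0, 0, 0]],
  ],
)

```text
time_s: 7.05
position: [0.6423, 0.0409, 0.1289]
tcp_rot: [[-0.186, 0.983, -0.009], [0.983, 0.186, 0.001], [0.002, -0.008, -1.0]]
force: [-1.9, -0.4, -2.2]
opening: 0.205
grasp_force: 30.0
```

```bash
python3 - <<'E'
from h import *
s=bot.capture("side");t=bot.capture("top");st=bot.read_state();print(st["position"],st["force"])
a=cv2.resize(t["image"][150:210,280:400],None,fx=5,fy=5,interpolation=cv2.INTER_CUBIC);b=cv2.resize(s["image"][150:210,280:400],None,fx=5,fy=5,interpolation=cv2.INTER_CUBIC)
cv2.imwrite("pics/c3.png",np.vstack([a,b]))
# expected pixels for left/right slot centre at z=.092/.066 given the seat guess
seat=np.array([.645,.039]);y=np.array([-np.sin(.188),np.cos(.188)])
for sg in(1,-1):
  for z in(.066,.092):
    X=np.r_[seat+sg*.085*y,z];print(sg,z,(proj(t,X)-[280,150])*5,(proj(s,X)-[280,150])*5+[0,300])
E
```

```text
[0.64495147 0.04066864 0.13231094] [ 0.36255708  0.16037466 -0.97837189]
1 0.066 [[120.2601446  200.86542471]] [[ 64.89486882 551.68267542]]
1 0.092 [[117.89474856 193.34814074]] [[ 63.39890455 525.8972997 ]]
-1 0.066 [[403.82413587 140.93241335]] [[316.29664622 472.49882886]]
-1 0.092 [[407.32074782 132.20472497]] [[318.50789474 446.26678253]]
```

View pics/c3.png

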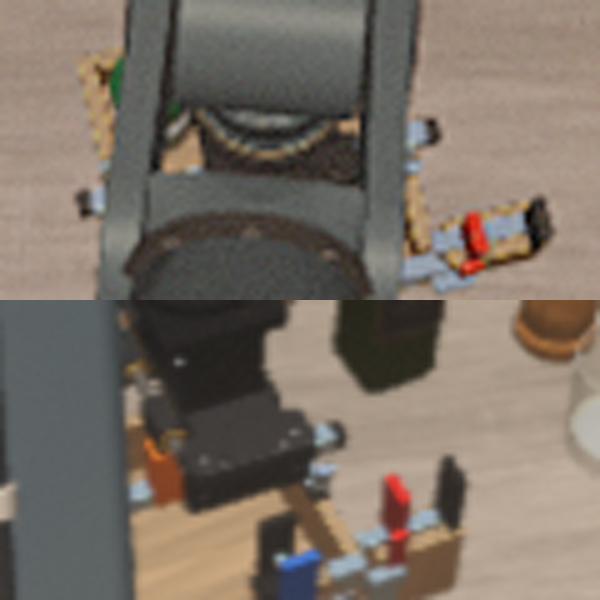

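>>> play_rows(
  moves=[
    [[0, 5, 0, 0, 0, 0], [0, 0, 8, 0, 0, 0], [0, 0, 8, 0, 0, 0], [0, 0, 0, 0, 0, 0], [0, 0, 0, 0, 0, 0]],
  ],
)

```text
time_s: 7.65
position: [0.6497, 0.0415, 0.1162]
tcp_rot: [[-0.186, 0.983, -0.001], [0.983, 0.186, 0.0], [0.0, -0.001, -1.0]]
force: [-0.2, -0.3, -2.3]
opening: 0.205
grasp_force: 30.0
```

>>> play_rows(
  moves=[
    [[0, 0, 5, 0, 0, 0], [0, 0, 5, 0, 0, 0], [0, 0, 0, 0, 0, 0], [0, 0, 0, 0, 0, 0]],
  ],
)

```text
time_s: 8.05
position: [0.65, 0.0415, 0.1063]
tcp_rot: [[-0.186, 0.983, -0.001], [0.983, 0.186, 0.0], [0.0, -0.001, -1.0]]
force: [0.7, -0.5, -1.5]
opening: 0.205
grasp_force: 30.0
```

>>> play_rows(
  moves=[
    [[0, 0, 4, 0, 0, 0], [0, 0, 0, 0, 0, 0], [0, 0, 0, 0, 0, 0]],
  ],
)

```text
time_s: 8.35
position: [0.6492, 0.0415, 0.1022]
tcp_rot: [[-0.186, 0.982, -0.002], [0.982, 0.186, -0.0], [0.0, -0.002, -1.0]]
force: [-1.4, -0.5, -1.8]
opening: 0.204
grasp_force: 30.0
```

>>> play_rows(
  moves=[
    [[0, 0, 2, 0, 0, 0], [0, 0, 0, 0, 0, 0], [0, 0, 0, 0, 0, 0]],
  ],
)

```text
time_s: 8.65
position: [0.6495, 0.0415, 0.1005]
tcp_rot: [[-0.186, 0.982, -0.002], [0.982, 0.186, -0.0], [0.0, -0.002, -1.0]]
force: [-2.7, -1.2, 0.6]
opening: 0.202
grasp_force: 30.1
```

>>> play_rows(
  moves=[
    [[0, 0, 0, 0, 0, 0], [0, 0, 0, 0, 0, 0], [0, 0, 0, 0, 0, 0], [0, 0, 0, 0, 0, 0]],
  ],
  fingers=0,
)

```text
time_s: 9.05
position: [0.6511, 0.0415, 0.1009]
tcp_rot: [[-0.186, 0.983, 0.002], [0.983, 0.186, 0.0], [-0.0, 0.002, -1.0]]
force: [0.1, 0.2, 0.6]
opening: 0.461
grasp_force: 0.0
```

>>> play_rows(
  moves=[
    [[0, 0, -40, 0, 0, 0], [0, 0, -45, 0, 0, 0], [0, -40, -20, 0, 0, 0], [0, -45, 0, 0, 0, 0], [40, -20, 0, 0, 0, 0]],
  ],
)

```text
time_s: 9.55
position: [0.5383, 0.058, 0.2067]
tcp_rot: [[-0.18, 0.984, 0.002], [0.984, 0.18, -0.002], [-0.002, 0.001, -1.0]]
force: [0.6, 1.6, -0.3]
opening: 0.504
grasp_force: 0.0
```

>>> play_rows(
  moves=[
    [[-45, -45, 0, 0, 0, 0], [-45, -45, 0, 0, 0, 0], [-45, -45, 0, 0, 0, 0], [0, 0, 0, 0, 0, 0], [0, 0, 0, 0, 0, 0]],
  ],
)

```text
time_s: 10.05
position: [0.4553, -0.0636, 0.206]
tcp_rot: [[-0.183, 0.983, 0.002], [0.983, 0.183, -0.0], [-0.0, 0.002, -1.0]]
force: [-0.5, -0.3, -0.2]
opening: 0.5
grasp_force: 0.0
```

```bash
python3 - <<'E'
from h import *
np.set_printoptions(precision=4,suppress=True)
s=bot.capture("side");t=bot.capture("top")
for q in "bar_grip bar_seat safety_grip gate_grip gate_hinge".split():
    a=bot.pinpoint(s,q);b=bot.pinpoint(t,q)
    print(q,[(np.round(x["centre"],1),round(x["confidence"],2)) for x in a[:2]],[(np.round(x["centre"],1),round(x["confidence"],2)) for x in b[:2]],end=' ')
    if a and b: print(*tri(s,a[0]["centre"],t,b[0]["centre"]))
    else: print()
cv2.imwrite("pics/c4.png",np.vstack([cv2.resize(c["image"][y:y+75,280:405],None,fx=4*1.6*.62,fy=4*1.6*.62,interpolation=cv2.INTER_CUBIC) for c,y in((t,145),(s,155))]))
print(bot.read_state()["position"])
E
```

```text
bar_grip [] [(array([330.5, 182.1]), 0.68), (array([434. , 168.5]), 0.33)] 
bar_seat [] [(array([331.4, 187.8]), 0.92)] 
safety_grip [(array([369. , 192.2]), 0.89), (array([404.4, 169.8]), 0.5)] [(array([381.2, 194.7]), 0.91)] [ 0.6068 -0.1066  0.0792] 0.012183443016743307
gate_grip [(array([337.6, 199. ]), 0.79)] [(array([346. , 206.1]), 0.95)] [0.5719 0.0002 0.1163] 0.0072026114524137395
gate_hinge [] [(array([308.9, 211.3]), 0.86)] 
[ 0.4551 -0.0623  0.2055]
```

View pics/c4.png

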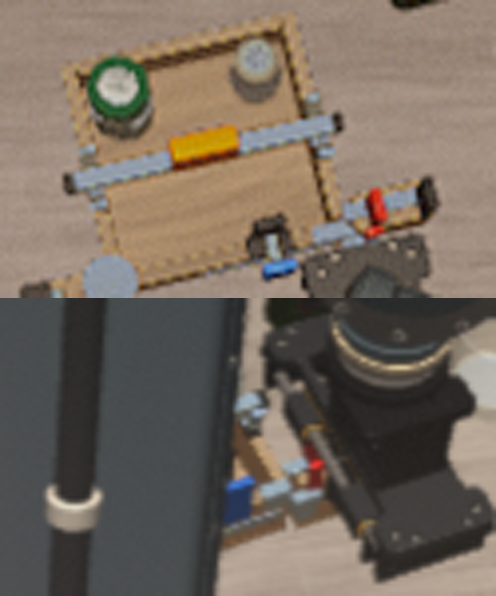

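```bash
python3 - <<'E'
from h import *
np.set_printoptions(precision=4,suppress=True)
print(np.round(bot.read_state()["joint_positions"],1))
plan([((.61,-.103,.18),Rdown(.188+np.pi/2),11)])
plan([((.61,-.103,.18),Rdown(.188-np.pi/2),11)])
E
```

```text
[-21.8  20.3 107.1   0.   52.6 -32.5]
at 10.65 [ 0.4551 -0.0623  0.2055] open 0.499
[-6.3, 13.1, 2.3, 0.0, -0.0, -0.143]
[-8.1, 12.1, 2.3, 0.0, -0.0, -0.143]
[-9.7, 10.8, 2.3, 0.0, -0.0, -0.143]
[-11.2, 9.4, 2.3, 0.0, -0.0, -0.143]
[-12.4, 7.7, 2.3, 0.0, -0.0, -0.143]
[-13.3, 5.8, 2.3, 0.0, -0.0, -0.143]
[-14.0, 3.9, 2.3, 0.0, -0.0, -0.143]
[-14.4, 1.8, 2.3, 0.0, -0.0, -0.143]
[-14.6, -0.2, 2.3, 0.0, -0.0, -0.143]
[-14.4, -2.3, 2.3, 0.0, -0.0, -0.143]
[-13.9, -4.3, 2.3, 0.0, -0.0, -0.143]
--
at 10.65 [ 0.4551 -0.0623  0.2055] open 0.499
[-6.3, 13.1, 2.3, -0.0, -0.0, 0.143]
[-4.3, 13.9, 2.3, -0.0, -0.0, 0.143]
[-2.3, 14.4, 2.3, -0.0, -0.0, 0.143]
[-0.2, 14.6, 2.3, -0.0, -0.0, 0.143]
[1.8, 14.4, 2.3, -0.0, -0.0, 0.143]
[3.9, 14.0, 2.3, -0.0, -0.0, 0.143]
[5.8, 13.3, 2.3, -0.0, -0.0, 0.143]
[7.7, 12.4, 2.3, -0.0, -0.0, 0.143]
[9.4, 11.2, 2.3, -0.0, -0.0, 0.143]
[10.8, 9.7, 2.3, -0.0, -0.0, 0.143]
[12.1, 8.1, 2.3, -0.0, -0.0, 0.143]
--
```

>>> play_rows(
  moves=[
    [[-6, 13, 2, 0, 0, 0.143], [-4, 14, 2, 0, 0, 0.143], [-2, 14, 2, 0, 0, 0.143], [0, 15, 2, 0, 0, 0.143], [2, 14, 2, 0, 0, 0.143]],
  ],
  fingers=1,
)

```text
time_s: 11.15
position: [0.5257, -0.08, 0.1954]
tcp_rot: [[0.509, 0.861, -0.0], [0.861, -0.509, -0.0], [-0.0, -0.0, -1.0]]
force: [0.1, -0.7, 0.6]
opening: 0.872
grasp_force: 0.0
```

>>> play_rows(
  moves=[
    [[4, 14, 2, 0, 0, 0.143], [6, 13, 2, 0, 0, 0.143], [8, 12, 2, 0, 0, 0.143], [9, 11, 2, 0, 0, 0.143], [11, 10, 2, 0, 0, 0.143]],
  ],
)

```text
time_s: 11.65
position: [0.5956, -0.0978, 0.1852]
tcp_rot: [[0.949, 0.316, -0.001], [0.316, -0.949, 0.0], [-0.0, -0.0, -1.0]]
force: [0.1, -0.2, -0.0]
opening: 1.001
grasp_force: 0.0
```

>>> play_rows(
  moves=[
    [[12, 8, 2, 0, 0, 0.143], [0, 0, 0, 0, 0, 0], [0, 0, 0, 0, 0, 0]],
  ],
)

```text
time_s: 11.95
position: [0.6085, -0.1013, 0.1831]
tcp_rot: [[0.982, 0.187, -0.002], [0.187, -0.982, 0.0], [-0.001, -0.001, -1.0]]
force: [-0.4, 0.2, 0.1]
opening: 1.002
grasp_force: 0.0
```

```bash
python3 - <<'E'
from h import *
np.set_printoptions(precision=4,suppress=True)
s=bot.capture("side");t=bot.capture("top")
cv2.imwrite("pics/c5.png",np.vstack([cv2.resize(c["image"][y:y+75,300:425],None,fx=4,fy=4,interpolation=cv2.INTER_CUBIC) for c,y in((t,145),(s,155))]))
plan([((.61,-.103,.093),Rdown(.188-np.pi/2),2)])
for q in("safety_grip","gate_grip"):
  for c in(s,t): print(q,[(np.round(x["centre"],1),round(x["confidence"],2)) for x in bot.pinpoint(c,q)[:2]])
E
```

```text
at 12.05 [ 0.6081 -0.1011  0.1834] open 0.996
[0.8, 1.1, 45.2, -0.0, 0.001, -0.001]
[0.8, 1.1, 45.2, -0.0, 0.001, -0.001]
--
safety_grip [(array([367.5, 190.4]), 0.78), (array([192. , 241.7]), 0.16)]
safety_grip [(array([430.7, 168.2]), 0.54)]
gate_grip [(array([332.7, 200.6]), 0.48)]
gate_grip [(array([346.3, 206.7]), 0.93)]
```

View pics/c5.png

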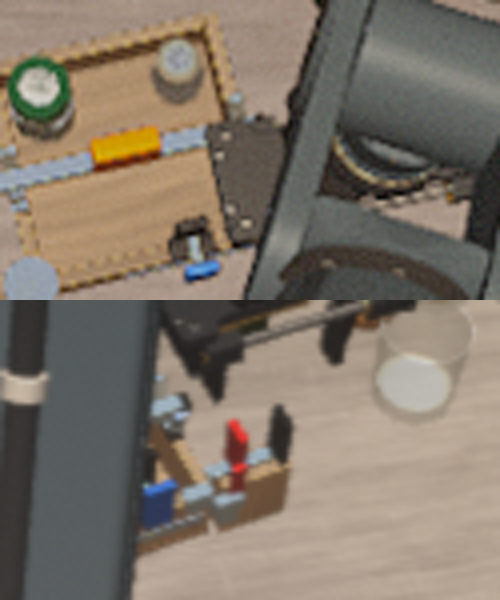

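```bash
python3 - <<'E'
from h import *
np.set_printoptions(precision=4,suppress=True)
s=bot.capture("side")
for n,p,z in(("red",(359,186),.118),("blk",(370,181.75),.118),("tipL",(354.5,180),.169),("tipR",(383.25,170.75),.169)): print(n,atz(s,p,z))
c=np.array([.6081,-.1011]);y=np.array([.187,-.982])
for d in(-.051,.051): print(proj(s,np.r_[c+d*y,.169]))
E
```

```text
red [ 0.6055 -0.0774  0.118 ]
blk [ 0.6152 -0.1145  0.118 ]
tipL [ 0.5905 -0.0558  0.169 ]
tipR [ 0.6088 -0.148   0.169 ]
[[352.2439 178.1542]]
[[383.4471 168.3893]]
```

>>> play_rows(
  moves=[
    [[2, 1, 45, 0, 0, 0], [0, 0, 45, 0, 0, 0], [0, 0, 0, 0, 0, 0], [0, 0, 0, 0, 0, 0]],
  ],
)

```text
time_s: 12.7
position: [0.6109, -0.102, 0.0933]
tcp_rot: [[0.983, 0.184, -0.002], [0.184, -0.983, 0.001], [-0.002, -0.001, -1.0]]
force: [1.1, -0.3, 0.2]
opening: 1.001
grasp_force: 0.0
```

>>> play_rows(
  moves=[
    [[0, 0, 0, 0, 0, 0], [0, 0, 0, 0, 0, 0], [0, 0, 0, 0, 0, 0], [0, 0, 0, 0, 0, 0]],
  ],
  fingers=-0.1,
)

```text
time_s: 13.1
position: [0.612, -0.1023, 0.0951]
tcp_rot: [[0.983, 0.184, 0.002], [0.184, -0.983, -0.001], [0.002, 0.001, -1.0]]
force: [0.2, -0.2, -0.2]
opening: 0.719
grasp_force: 0.0
```

>>> play_rows(
  moves=[
    [[0, 0, 0, 0, 0, 0], [0, 0, 0, 0, 0, 0], [0, 0, 0, 0, 0, 0], [0, 0, 0, 0, 0, 0]],
  ],
)

```text
time_s: 13.5
position: [0.6114, -0.1015, 0.0937]
tcp_rot: [[0.983, 0.184, 0.0], [0.184, -0.983, 0.001], [0.0, -0.001, -1.0]]
force: [-0.4, 4.5, 2.3]
opening: 0.466
grasp_force: 2.0
```

>>> play_rows(
  moves=[
    [[0, 0, 0, 0, 0, 0], [0, 0, 0, 0, 0, 0], [0, 0, 0, 0, 0, 0]],
  ],
)

```text
time_s: 13.8
position: [0.6114, -0.1021, 0.0935]
tcp_rot: [[0.983, 0.184, 0.0], [0.184, -0.983, 0.0], [0.0, -0.0, -1.0]]
force: [0.6, 4.2, 2.8]
opening: 0.447
grasp_force: 2.0
```

>>> play_rows(
  moves=[
    [[0, 0, 0, 0, 0, 0], [0, 0, 0, 0, 0, 0], [0, 0, 0, 0, 0, 0]],
  ],
  fingers=-1,
)

```text
time_s: 14.1
position: [0.6111, -0.101, 0.0935]
tcp_rot: [[0.983, 0.183, -0.001], [0.183, -0.983, 0.002], [-0.0, -0.002, -1.0]]
force: [1.1, 6.2, 4.0]
opening: 0.405
grasp_force: 30.0
```

>>> play_rows(
  moves=[
    [[0, 0, 0, 0, 0, 0], [0, 0, 0, 0, 0, 0]],
  ],
)

```text
time_s: 14.3
position: [0.6111, -0.101, 0.0935]
tcp_rot: [[0.983, 0.183, -0.0], [0.183, -0.983, 0.002], [-0.0, -0.002, -1.0]]
force: [0.4, 7.3, 3.6]
opening: 0.403
grasp_force: 30.0
```

>>> play_rows(
  moves=[
    [[0, 0, 0, 0, 0, 0], [0, 0, 0, 0, 0, 0], [0, 0, 0, 0, 0, 0], [0, 0, 0, 0, 0, 0]],
  ],
  fingers=0.6,
)

```text
time_s: 14.7
position: [0.6112, -0.103, 0.0933]
tcp_rot: [[0.983, 0.184, -0.0], [0.184, -0.983, -0.001], [-0.0, 0.001, -1.0]]
force: [-0.2, 0.4, -0.8]
opening: 0.687
grasp_force: 0.0
```

>>> play_rows(
  moves=[
    [[0, 0, -45, 0, 0, 0], [0, 0, -45, 0, 0, 0], [0, 0, -5, 0, 0, 0]],
  ],
)

```text
time_s: 15.0
position: [0.615, -0.104, 0.1943]
tcp_rot: [[0.983, 0.184, 0.011], [0.184, -0.983, -0.005], [0.01, 0.007, -1.0]]
force: [0.5, 0.0, 0.0]
opening: 0.797
grasp_force: 0.0
```

```bash
python3 - <<'E'
from h import *
np.set_printoptions(precision=4,suppress=True)
plan([((.577,-.001,.188),Rdown(.188),11)])
E
```

```text
at 15.0 [ 0.615  -0.104   0.1943] open 0.797
[-1.7, -9.8, 0.5, 0.001, -0.0, -0.143]
[-0.3, -10.0, 0.5, 0.001, -0.0, -0.143]
[1.2, -9.9, 0.5, 0.001, -0.0, -0.143]
[2.6, -9.6, 0.5, 0.001, -0.0, -0.143]
[3.9, -9.2, 0.5, 0.001, -0.0, -0.143]
[5.2, -8.5, 0.5, 0.001, -0.0, -0.143]
[6.3, -7.7, 0.6, 0.001, -0.0, -0.143]
[7.4, -6.7, 0.6, 0.001, -0.0, -0.143]
[8.3, -5.6, 0.6, 0.001, -0.0, -0.143]
[9.0, -4.4, 0.6, 0.001, -0.0, -0.143]
[9.5, -3.0, 0.6, 0.001, -0.0, -0.143]
--
```

>>> play_rows(
  moves=[
    [[-2, -10, 0, 0, 0, -0.143], [0, -10, 0, 0, 0, -0.143], [1, -10, 0, 0, 0, -0.143], [3, -10, 0, 0, 0, -0.143], [4, -9, 0, 0, 0, -0.143]],
  ],
  fingers=1,
)

```text
time_s: 15.5
position: [0.5934, -0.0547, 0.1878]
tcp_rot: [[0.617, 0.787, -0.001], [0.787, -0.617, -0.0], [-0.001, -0.001, -1.0]]
force: [-0.2, 0.3, 0.7]
opening: 0.99
grasp_force: 0.0
```

>>> play_rows(
  moves=[
    [[5, -8, 0, 0, 0, -0.143], [6, -8, 0, 0, 0, -0.143], [7, -7, 0, 0, 0, -0.143], [8, -6, 0, 0, 0, -0.143], [9, -4, 0, 0, 0, -0.143]],
  ],
)

```text
time_s: 16.0
position: [0.5755, -0.0089, 0.1878]
tcp_rot: [[-0.05, 0.999, -0.001], [0.999, 0.05, -0.0], [-0.0, -0.001, -1.0]]
force: [-0.7, 0.1, -0.1]
opening: 1.002
grasp_force: 0.0
```

>>> play_rows(
  moves=[
    [[9, -3, 0, 0, 0, -0.143], [0, 0, 0, 0, 0, 0], [0, 0, 0, 0, 0, 0]],
  ],
)

```text
time_s: 16.3
position: [0.5727, -0.0003, 0.1882]
tcp_rot: [[-0.183, 0.983, -0.0], [0.983, 0.183, -0.0], [-0.0, -0.0, -1.0]]
force: [-0.1, -0.3, 0.6]
opening: 1.0
grasp_force: 0.0
```

```bash
python3 - <<'E'
from h import *
np.set_printoptions(precision=4,suppress=True)
s=bot.capture("side");t=bot.capture("top")
cv2.imwrite("pics/c6.png",np.vstack([cv2.resize(c["image"][y:y+75,280:405],None,fx=4,fy=4,interpolation=cv2.INTER_CUBIC) for c,y in((t,145),(s,155))]))
plan([((.577,-.001,.093),Rdown(.188),2)])
for q in("gate_grip","gate_hinge"):
  for c in(s,t): print(q,[(np.round(x["centre"],1),round(x["confidence"],2)) for x in bot.pinpoint(c,q)[:2]])
E
```

```text
at 16.4 [ 0.573  -0.0006  0.1884] open 0.999
[-0.5, 1.9, 47.7, 0.0, 0.0, -0.002]
[-0.5, 1.9, 47.7, 0.0, 0.0, -0.002]
--
gate_grip [(array([333.5, 201.3]), 0.88)]
gate_grip [(array([344.7, 206.2]), 0.7)]
gate_hinge []
gate_hinge [(array([309.5, 210.6]), 0.88)]
```

View pics/c6.png

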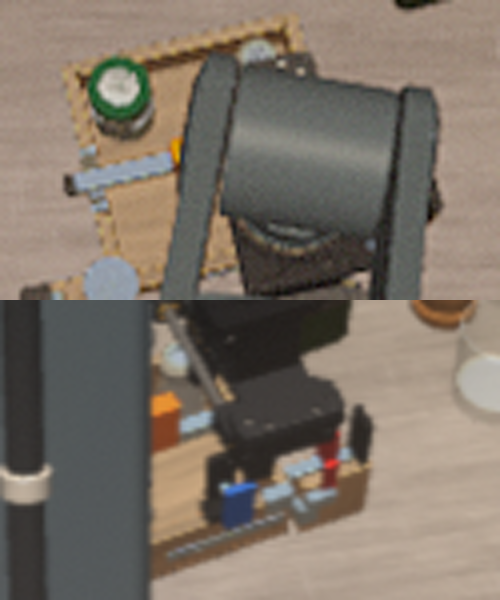

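```bash
python3 - <<'E'
from h import *
np.set_printoptions(precision=4,suppress=True)
s=bot.capture("side");t=bot.capture("top")
for n,p in(("blue",(339.5,201.75)),("blk",(335,194.5))): print(n,atz(s,p,.12))
for n,p in(("blue",(350.5,211.5)),("blk",(347.5,203.5))): print(n,atz(t,p,.12))
print(tri(s,(333.5,201.3),t,(345.5,206.2)))
E
```

```text
blue [ 0.5573 -0.0057  0.12  ]
blk [0.5861 0.0013 0.12  ]
blue [ 0.5569 -0.0082  0.12  ]
blk [ 0.5795 -0.0005  0.12  ]
(array([0.5748, 0.006 , 0.1022]), np.float64(0.0033467384166918114))
```

>>> play_rows(
  moves=[
    [[-1, 4, 45, 0, 0, 0], [0, 0, 45, 0, 0, 0], [0, 0, 5, 0, 0, 0], [0, 0, 0, 0, 0, 0], [0, 0, 0, 0, 0, 0]],
  ],
)

```text
time_s: 17.2
position: [0.5782, -0.0005, 0.0952]
tcp_rot: [[-0.186, 0.983, 0.003], [0.983, 0.186, -0.001], [-0.001, 0.003, -1.0]]
force: [-0.3, -0.1, 1.4]
opening: 0.999
grasp_force: 0.0
```

>>> play_rows(
  moves=[
    [[0, 0, 0, 0, 0, 0], [0, 0, 0, 0, 0, 0], [0, 0, 0, 0, 0, 0], [0, 0, 0, 0, 0, 0], [0, 0, 0, 0, 0, 0]],
  ],
  fingers=-0.1,
)

```text
time_s: 17.7
position: [0.577, -0.0003, 0.0939]
tcp_rot: [[-0.186, 0.983, 0.001], [0.983, 0.186, -0.0], [-0.0, 0.0, -1.0]]
force: [0.2, 0.2, -0.3]
opening: 0.632
grasp_force: 0.0
```

>>> play_rows(
  moves=[
    [[0, 0, 0, 0, 0, 0], [0, 0, 0, 0, 0, 0], [0, 0, 0, 0, 0, 0]],
  ],
)

```text
time_s: 18.0
position: [0.5755, -0.0004, 0.0933]
tcp_rot: [[-0.186, 0.982, -0.003], [0.982, 0.186, -0.0], [0.0, -0.003, -1.0]]
force: [-3.5, -2.2, 2.1]
opening: 0.466
grasp_force: 1.6
```

>>> play_rows(
  moves=[
    [[0, 0, 0, 0, 0, 0], [0, 0, 0, 0, 0, 0], [0, 0, 0, 0, 0, 0], [0, 0, 0, 0, 0, 0], [0, 0, 0, 0, 0, 0]],
  ],
  fingers=-1,
)

```text
time_s: 18.5
position: [0.5773, -0.0001, 0.0934]
tcp_rot: [[-0.186, 0.983, 0.001], [0.983, 0.186, 0.0], [0.0, 0.001, -1.0]]
force: [0.7, 1.0, -1.6]
opening: 0.339
grasp_force: 29.9
```

>>> play_rows(
  moves=[
    [[0.6, -11.9, 0, 0, 0, 0.1], [0.6, -11.9, 0, 0, 0, 0.1], [0, 0, 0, 0, 0, 0]],
  ],
)

```text
time_s: 18.8
position: [0.553, -0.0021, 0.0935]
tcp_rot: [[0.015, 1.0, 0.001], [1.0, -0.015, 0.001], [0.001, 0.001, -1.0]]
force: [3.1, 1.0, -5.1]
opening: 0.337
grasp_force: 30.0
```

>>> play_rows(
  moves=[
    [[0.6, -11.9, 0, 0, 0, 0.1], [0.6, -11.9, 0, 0, 0, 0.1], [0, 0, 0, 0, 0, 0], [0, 0, 0, 0, 0, 0]],
  ],
)

```text
time_s: 19.2
position: [0.5305, 0.0005, 0.0934]
tcp_rot: [[0.209, 0.978, 0.001], [0.978, -0.209, 0.0], [0.001, 0.001, -1.0]]
force: [3.3, 2.7, -3.8]
opening: 0.344
grasp_force: 30.0
```

>>> play_rows(
  moves=[
    [[0.6, -11.9, 0, 0, 0, 0.1], [0.6, -11.9, 0, 0, 0, 0.1], [0.6, -11.9, 0, 0, 0, 0.1], [0, 0, 0, 0, 0, 0]],
  ],
)

```text
time_s: 19.6
position: [0.4968, 0.0131, 0.0935]
tcp_rot: [[0.489, 0.872, 0.001], [0.872, -0.489, -0.0], [0.0, 0.001, -1.0]]
force: [2.5, -0.2, -7.0]
opening: 0.337
grasp_force: 30.1
```

>>> play_rows(
  moves=[
    [[0.6, -11.9, 0, 0, 0, 0.1], [0.6, -11.9, 0, 0, 0, 0.1], [0, 0, 0, 0, 0, 0], [0, 0, 0, 0, 0, 0]],
  ],
)

```text
time_s: 20.0
position: [0.4778, 0.0266, 0.0935]
tcp_rot: [[0.652, 0.759, 0.001], [0.759, -0.652, -0.0], [0.001, 0.001, -1.0]]
force: [3.1, 2.7, -3.6]
opening: 0.336
grasp_force: 30.0
```

>>> play_rows(
  moves=[
    [[0.6, -11.9, 0, 0, 0, 0.1], [0.6, -11.9, 0, 0, 0, 0.1], [0, 0, 0, 0, 0, 0], [0, 0, 0, 0, 0, 0]],
  ],
)

```text
time_s: 20.4
position: [0.4622, 0.0435, 0.0935]
tcp_rot: [[0.789, 0.614, 0.002], [0.614, -0.789, -0.001], [0.001, 0.002, -1.0]]
force: [4.6, 0.7, -7.6]
opening: 0.337
grasp_force: 30.0
```

>>> play_rows(
  moves=[
    [[0.6, -11.9, 0, 0, 0, 0.1], [0.6, -11.9, 0, 0, 0, 0.1], [0.3, -7, 0, 0, 0, 0.06], [0, 0, 0, 0, 0, 0], [0, 0, 0, 0, 0, 0]],
  ],
)

```text
time_s: 20.9
position: [0.447, 0.07, 0.0935]
tcp_rot: [[0.921, 0.39, 0.003], [0.39, -0.921, -0.001], [0.002, 0.002, -1.0]]
force: [4.3, -0.7, -8.5]
opening: 0.336
grasp_force: 30.0
```

```bash
python3 - <<'E'
from h import *
np.set_printoptions(precision=4,suppress=True)
st=bot.read_state();R=np.array(st["tcp_rot"]);p=np.array(st["position"])
print(p,st["force"],np.abs(st["qvel"]).max(),"yaw turn",.188-np.arctan2(R[1,1],R[0,1]))
d=p[:2]-[.5555,.1165];print("arm-derived gate angle",np.arctan2(-.982,.187)-np.arctan2(d[1],d[0]),np.linalg.norm(d))
s=bot.capture("side");t=bot.capture("top")
cv2.imwrite("pics/c7.png",np.vstack([cv2.resize(c["image"][y:y+90,x:x+150],None,fx=3.3,fy=3.3,interpolation=cv2.INTER_CUBIC) for c,y,x in((t,145,270),(s,155,270))]))
E
```

```text
[0.447  0.07   0.0935] [ 4.2838 -0.6787 -8.5231] 0.4421305455304104 yaw turn 1.3585106248730487
arm-derived gate angle 1.3539685512700657 0.11805721568618695
```

View pics/c7.png

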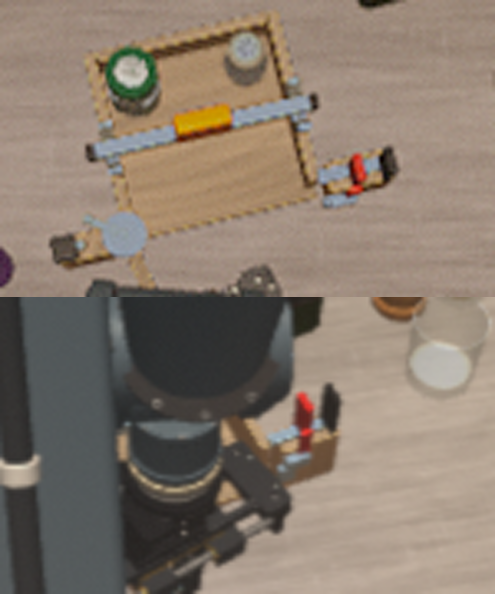

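>>> play_rows(
  moves=[
    [[0, 0, 0, 0, 0, 0], [0, 0, 0, 0, 0, 0], [0, 0, 0, 0, 0, 0], [0, 0, 0, 0, 0, 0]],
  ],
)

```text
time_s: 21.4
position: [0.447, 0.07, 0.0936]
tcp_rot: [[0.921, 0.389, 0.003], [0.389, -0.921, -0.0], [0.003, 0.002, -1.0]]
force: [5.7, 0.7, -7.9]
opening: 0.339
grasp_force: 30.0
```

```bash
python3 -c "
from rig import bot
st=bot.read_state();print(st['position'],st['opening'],st['grasp_force'],max(map(abs,st['qvel'])))
print(bot.hand_in())"
```

```text
[0.44696838 0.06995191 0.09355308] 0.33895579940261716 30.00135211274028 0.08236195085664196
the job is handed in; nothing more can be done
None
```

I handed the job in at about 21 s: the bar lies in both forks, the red catch is squeezed, and the gripper holds the gate open at about 1.35 rad with the blue catch squeezed; no verdict came back, and these readings come from the last pictures and the arm's own state.

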